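Check-pull of the bench spring gauge to its index

TASK

Check the blue spring gauge on the lab bench: first push its red peak pointer fully back to zero, at the end of the scale away from the orange handle loop. Then pull the orange loop out until the drawbar has carried the red pointer's tip into the green index band, hold it there for a full second, and ease the loop fully back home without letting it snap, so that the red pointer is left standing in the green band. Do not shift the green index, and leave the glassware and dishes where they are.

Things in the scene. Friction and masses are not known exactly. Their poses are not given: they have to be found in the camera images.
- gauge: Spring gauge fixed to the bench: base plate 250 x 100 x 8 mm, blue housing 224 x 70 mm, top 36 mm above the bench. Origin on the bench under its centre. x axis = pull direction (orange loop at the +x end, to the robot's left); white scale, black ticks every 10 mm, along the -y side of the top, zero at x = -75 mm; z up. Place and yaw vary.
- drawbar (a joint): Sprung drawbar travel in m: 0 fully home, grows as the loop is pulled out along the gauge's +x, stop at 0.12. The spring pulls it home: about 2.3 N at home, 0.75 N more per 10 mm.
- loop (a point): Centre of the opening of the orange handle loop (gauge x = 172 mm + travel, y = 0, 26 mm above the bench). The loop is a flat, level rectangle of 10 mm round bar; opening 62 mm (along x) by 58 mm (y); outer crossbar's axis 36 mm further along +x. At home the inner crossbar is 9 mm off the gauge's nose. The bench below is free: closed fingers go in from above.
- dog (a point): Front face of the brass dog, a small block of the drawbar standing 8 mm out of the slot in the housing's top. Pulling moves it along +x; when it meets the red pointer it is 10 mm behind the pointer's tip line and pushes the pointer ahead of it. It does not pull the pointer back.
- pointer (a joint): Red peak pointer's position on the scale in m: 0 at zero (its stop), grows along the gauge's +x, at most 0.125. Stiff in its slot (about 1.2 N), it stays where it is left. Starts somewhere up the scale. With the dog touching it, it reads the same as the drawbar within 1 mm.
- pointer_tip (a point): Tip of the red pointer over the scale: gauge x = -75 mm + joint pointer, y = -36 mm (thin tongue of the pointer), 42 mm above the bench. The pointer is a red saddle 20 mm long (x), y from -14 to +34 mm, with an upright red fin to push against: 8 mm thick, centred on the tip line, 48 mm wide, from 45 to 75 mm above the bench.
- index (a joint): Position of the green index clip on the same scale in m (the pointer reading wanted), 0.05 to 0.10. Stiff; not to be shifted.
- band (a point): Centre of the green index band on top of the clip: the band is 16 mm wide along the gauge's x, at y = -42 mm, 39 mm above the bench; clip 26 mm wide, reaching 20 mm beyond the housing's -y side.
- dish_a: Petri dish, 90 mm across, 18 mm high, beside the gauge. Origin under its centre.
- dish_b: Petri dish, 90 mm across, 18 mm high, beside the gauge.
- dish_c: Petri dish, 90 mm across, 18 mm high, on the robot's side of the gauge.
- wash_bottle: White wash bottle, 74 mm across, 185 mm high, at the side of the bench.
- wash_bottle2: Grey wash bottle, 74 mm across, 185 mm high, at the side of the bench.
- flask: Conical glass flask, 84 mm across the foot, 130 mm high, at the side of the bench.
- cylinder: Measuring cylinder on a yellow foot 76 mm across, 210 mm high, at the side of the bench.
- brush_beaker: Glass beaker 72 mm across, 100 mm high, with a bottle brush standing in it to 200 mm, at the side of the bench.
There are look-alikes about, which are no part of the job. Leave any purple look-alike of the dish_c alone.

How it is judged:
By the outcome, as a careful person would: the job done as asked, in the order asked, and still so for the second after the job is handed in, with the robot touching nothing.
It also fails if it takes over 58 s, if anything falls off the work surface, if the arm or the gripper's body presses on something with over 40 N, if the wrist force passes 120 N, or if a joint passes its speed limit or range.

ROBOT

A 7-joint arm with a two-finger parallel gripper is mounted at the origin on the work surface. World frame = base frame: x ahead of the robot, y to its left, z up, the work surface at z = 0. Lengths are in mm, angles in rad, forces in N, time in s.
With the tool pointing down it reaches from about 400 to 850 mm from the base axis. Payload 6.9 kg.
Tool frame: the origin (TCP) lies at the very end of the fingers, on their centre line; the grasp point (between the pads) lies env.grip_depth behind it (env.grip_depth is the distance from the TCP to the grasp point, in mm); z points along the fingers, y is the line along which they close (so a half turn about z gives the same grasp; the last joint's range is limited). The gripper opens to 85 mm and grips with 20 to 120 N. Pads are 22 mm wide; open, the fingers measure 114 mm over their backs; the gripper's body (76 mm by 85 mm) begins 54 mm behind the grasp point. The pads swing forward as they close: fully open they stand 13 mm farther back than shut.
Start: joints at [-1.198, 0.507, -0.238, 1.5, 0.126, 1.149, -0.155], TCP at [165.401, 602.706, 231.275] pointing down, gripper open.
Joint ranges: [-3.08, 3.08], [-0.24, 2.05], [-1.43, 1.35], [0, 2.5], [-1.52, 4.66], [0.17, 1.96], [-2.89, 2.89]. Speed limits (rad/s): [2.39, 2.39, 3.14, 3.14, 3.14, 3.14, 3.14].

INTERFACE

Orientations are given as a rotation vector (axis times angle).
In Python, from rig import env, imaging gives the robot as it stands.
- The arm moves only by the tool step_arm, never from a script. Its argument "rows" is a list of rows, each an object of numbers: "dx", "dy", "dz": the shift along the tool's x, y, z in cm; "ax", "ay", "az": the turn, a rotation vector about the tool's x, y, z in degrees. A call has 1 to 10 rows; each row is the pose to reach, as a shift and turn from the pose commanded when the call began, along the tool's axes at that moment; what a row does not reach only later rows make up. A row lasts 1/10 s, in which the tool goes at most 50 mm and 8.59 degrees, less where a joint would pass 70% of its speed; a pose out of reach is approached as far as the arm can. A call with a gripper value outside its range is refused whole. "claw" is the closure, from 0 (fully open) to 1 (shut), set as the call begins (left out, the last holds). The fingers move at their own pace and stop on an object; the grip force is fixed at half the most. Time passes only in rows, so rows that repeat a pose let the fingers close. It gives the time, the measured TCP pose, the force, the opening and the grip force at its end, in the units of the state.
- env.get_obs(): the state, without advancing time (a new reading comes with each control period).
- imaging.read_camera(name): name is "side" or "top"; returns the picture (480x640x3 uint8, blue, green, red); there is no depth.
- imaging.camera_model(name): a dict with "K" (3x3 intrinsics, pixels), "cam_to_world" (4x4, takes a point from camera to world coordinates). Camera axes: x right, y up, looking along -z (the intrinsics and any distortion apply to the point x, -y, -z); pixel columns grow to the right and rows downward; lengths in mm; the calibration is good to about 2 mm. A picture is of the moment at which its call begins. camera_model takes no time and is no camera call.
- env.close_job(): hands the job in; it is judged then, once.
The state is a dict: "t": time; "joint_pos": joint angles; "qd": joint speeds; "tau": joint torques, N m; "tcp_pos": TCP position; "orientation": TCP orientation; "wrist_force": force on the tool from outside, world axes, zero at the start; "torque": the same for the moment, N m; "finger_gap": finger opening in mm; "finger_force": force on a finger pad.
Only numpy, scipy, OpenCV 4.12 (cv2) and the standard library are available. Lean on these libraries where they do the work, as an engineer would, in place of code of your own. Each camera call takes 0.05 s, during which the arm holds its last target. There are 200 camera calls.

## Working session

There is one attempt and no reset: what is moved stays moved. The work goes in short steps, Python scripts to look and compute and a tool call to move; the robot and the scene stay as the last step left them, time stands still between calls to the robot, and variables do not carry over. Pictures are saved under pics/ and viewed, at most 13 in all, crops included, and the job is handed in when it is done.

Besides the shell and the picture viewer there is one more tool, called after "Call:" by a JSON object that holds its "name" and its "arguments", one argument or row to a line. step_arm: Moves the arm, as the interface text tells. Its arguments: {"type":"object","properties":{"rows":{"type":"array"},"claw":{"type":"number"}},"required":["rows"]}

```bash
mkdir -p pics; ls; python3 - <<'E'
from rig import env, imaging
import cv2,numpy as np
for n in("top","side"):
    im=imaging.read_camera(n); cv2.imwrite(f"pics/{n}0.png",im)
    m=imaging.camera_model(n); print(n,{k:(np.round(v,3).tolist() if hasattr(v,'__len__') else v) for k,v in m.items()})
o=env.get_obs();print({k:np.round(v,3).tolist() for k,v in o.items()},env.grip_depth)
E
```

```text
pics
top {'K': [[523.266, 0.0, 326.665], [0.0, 523.266, 246.286], [0.0, 0.0, 1.0]], 'cam_to_world': [[-0.029, 0.987, -0.155, 275.254], [-1.0, -0.03, -0.005, -14.162], [-0.009, 0.155, 0.988, 1628.3], [0.0, 0.0, 0.0, 1.0]]}
side {'K': [[443.191, 0.0, 321.095], [0.0, 443.191, 243.575], [0.0, 0.0, 1.0]], 'cam_to_world': [[0.937, 0.243, -0.251, 214.477], [-0.349, 0.621, -0.702, -968.057], [-0.014, 0.746, 0.666, 980.224], [0.0, 0.0, 0.0, 1.0]]}
{'t': 0.1, 'joint_pos': [-1.197, 0.508, -0.238, 1.501, 0.126, 1.149, -0.155], 'qd': [0.0, -0.001, -0.0, -0.003, -0.0, -0.0, 0.0], 'tau': [-0.005, -62.184, -2.195, -25.02, 0.012, 0.008, -0.0], 'tcp_pos': [165.335, 602.26, 230.5], 'orientation': [-0.419, -3.113, 0.003], 'wrist_force': [0.094, -0.656, 0.631], 'torque': [0.014, -0.008, 0.074], 'finger_force': 0.0, 'finger_gap': 85.344} 18.700000000000003
```

View pics/top0.png

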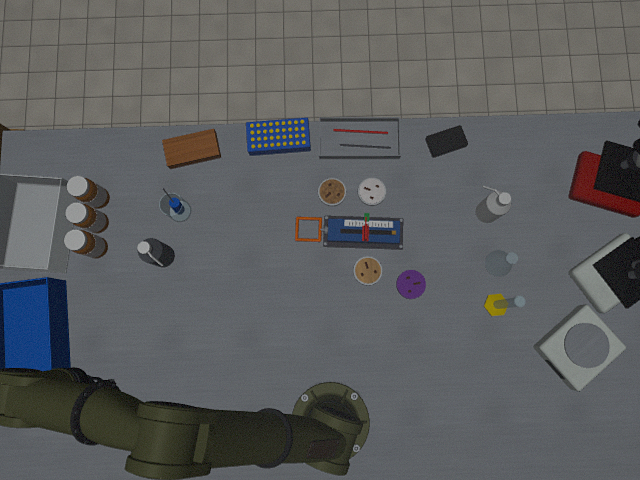

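View pics/side0.png

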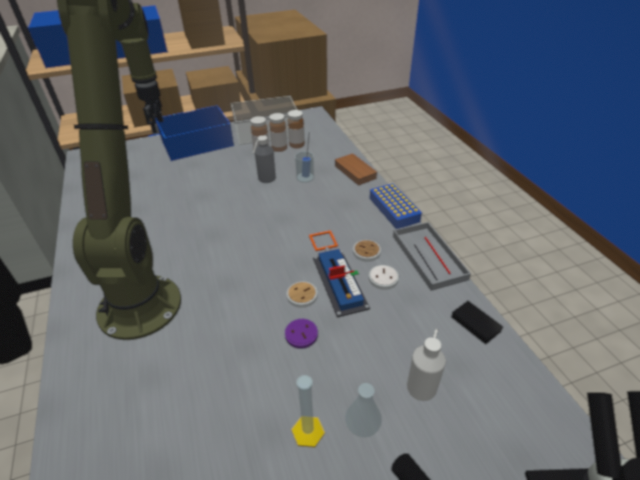

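The top view shows the gauge at about (364,232), the loop at (309,229), the pointer at (366,230) and the green clip at (367,216). The side view shows the same layout, with the loop at (323,241) and the pointer at (337,271). Next I'll zoom in and measure.

```bash
cat > h.py <<'E'
from rig import env, imaging
import cv2,numpy as np
def cam(n):
    m=imaging.camera_model(n); return np.array(m["K"]),np.array(m["cam_to_world"])
def proj(n,P):
    K,T=cam(n); p=(np.atleast_2d(P)-T[:3,3])@T[:3,:3]
    p=p*[1,-1,-1]; q=p@K.T; return q[:,:2]/q[:,2:]
def ray(n,uv):
    K,T=cam(n); d=np.linalg.inv(K)@[uv[0],uv[1],1.]; d=T[:3,:3]@(d*[1,-1,-1]); return T[:3,3],d
def atz(n,uv,z):
    o,d=ray(n,uv); return o+d*(z-o[2])/d[2]
def tri(a,b):
    (o1,d1),(o2,d2)=ray("top",a),ray("side",b)
    A=np.c_[d1,-d2]; s=np.linalg.lstsq(A,o2-o1,rcond=None)[0]
    p,q=o1+s[0]*d1,o2+s[1]*d2; return (p+q)/2,np.linalg.norm(p-q)
def crop(im,x0,y0,w,h,s,f): cv2.imwrite(f,cv2.resize(im[y0:y0+h,x0:x0+w],None,fx=s,fy=s,interpolation=cv2.INTER_CUBIC))
def mask(im,c):
    v=cv2.cvtColor(im,cv2.COLOR_BGR2HSV); H,S,V=[v[...,i].astype(int) for i in range(3)]
    return {"orange":(H>=5)&(H<=14)&(S>170)&(V>90),"red":((H<=3)|(H>=177))&(S>150)&(V>70),"green":(H>50)&(H<85)&(S>110),"blue":(H>100)&(H<120)&(S>140)}[c]
E
python3 - <<'E'
from h import *
t=cv2.imread("pics/top0.png");s=cv2.imread("pics/side0.png")
crop(t,285,165,140,105,5.7,"pics/tc.png");crop(s,285,220,130,100,6,"pics/sc.png")
for n,im,(x0,y0,x1,y1) in(("top",t,(290,200,410,260)),("side",s,(300,225,375,320))):
  for c in("orange","red","green","blue"):
    m=np.zeros(im.shape[:2],bool);m[y0:y1,x0:x1]=mask(im,c)[y0:y1,x0:x1]
    y,x=np.nonzero(m)
    r=cv2.minAreaRect(np.c_[x,y].astype(np.float32)) if len(x) else None
    print(n,c,len(x),r, (x.mean(),y.mean()) if len(x) else 0, np.round(cv2.boxPoints(r),1).tolist() if r else 0)
E
```

```text
top orange 207 ((308.08209228515625, 228.61224365234375), (25.497650146484375, 23.803600311279297), 2.4895529747009277) (np.float64(308.0144927536232), np.float64(228.40096618357487)) [[294.79998779296875, 239.89999389648438], [295.8999938964844, 216.1999969482422], [321.29998779296875, 217.3000030517578], [320.29998779296875, 241.10000610351562]]
top red 84 ((365.0, 228.5), (23.0, 6.0), 90.0) (np.float64(365.0238095238095), np.float64(231.5)) [[362.0, 217.0], [368.0, 217.0], [368.0, 240.0], [362.0, 240.0]]
top green 31 ((366.0, 216.5), (7.0, 4.0), 90.0) (np.float64(366.16129032258067), np.float64(216.0)) [[364.0, 213.0], [368.0, 213.0], [368.0, 220.0], [364.0, 220.0]]
top blue 744 ((363.5544128417969, 230.44927978515625), (71.65764617919922, 21.3728084564209), 2.009553909301758) (np.float64(359.81854838709677), np.float64(232.41129032258064)) [[327.3999938964844, 239.89999389648438], [328.1000061035156, 218.5], [399.70001220703125, 221.0], [399.0, 242.39999389648438]]
side orange 42 ((323.0769348144531, 240.3845977783203), (15.297056198120117, 23.926164627075195), 78.69007110595703)
[... 473 characters left out ...]
, 276.3999938964844], [330.20001220703125, 278.20001220703125]]
side green 15 ((354.35003662109375, 272.5500183105469), (2.5298221111297607, 5.375871658325195), 71.56504821777344) (np.float64(354.6), np.float64(272.6666666666667)) [[351.3999938964844, 272.20001220703125], [356.5, 270.5], [357.29998779296875, 272.8999938964844], [352.20001220703125, 274.6000061035156]]
side blue 671 ((339.8757629394531, 279.293212890625), (62.94152069091797, 23.34185791015625), 63.97041320800781) (np.float64(338.46795827123697), np.float64(281.5081967213115)) [[315.6000061035156, 256.1000061035156], [336.6000061035156, 245.89999389648438], [364.20001220703125, 302.5], [343.20001220703125, 312.70001220703125]]
```

View pics/tc.png

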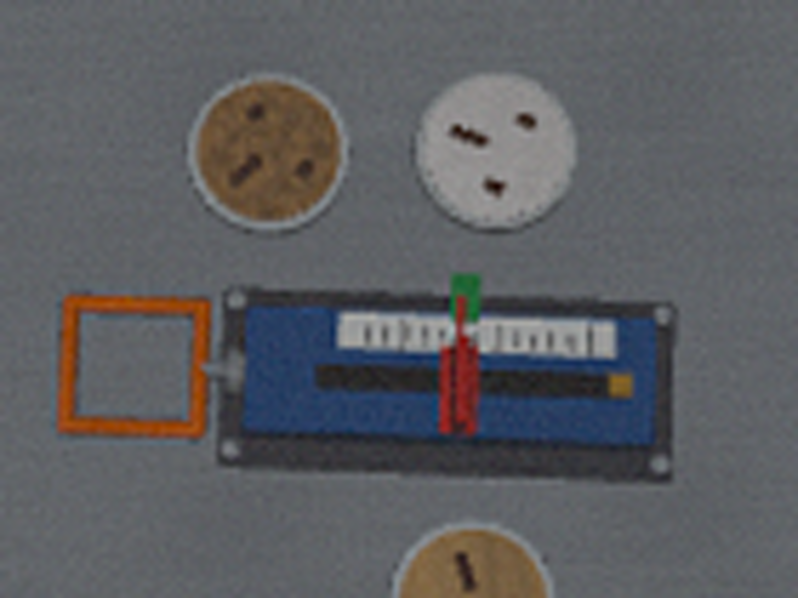

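View pics/sc.png

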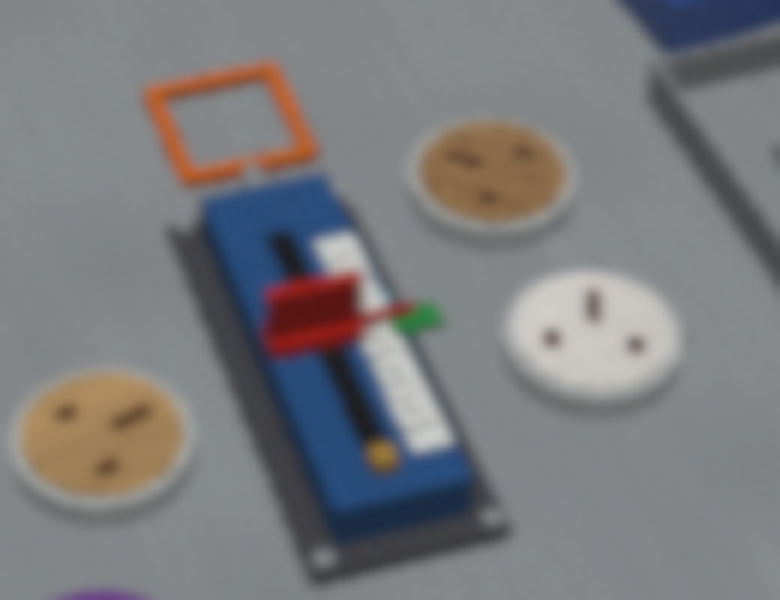

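The crops show clear corners for the loop, housing and base plate. The fin is at top-crop (460,385), the green clip at (466,295), and the brass dog at the right-hand end, (621,385). I'll fit the gauge pose to these corners.

```bash
cat >> h.py <<'E'
def G(p,P):
    P=np.atleast_2d(np.asarray(P,float)); c,s=np.cos(p[2]),np.sin(p[2])
    return np.c_[p[0]+c*P[:,0]-s*P[:,1],p[1]+s*P[:,0]+c*P[:,1],P[:,2]]
E
python3 - <<'E'
from h import *
from scipy.optimize import least_squares
T=lambda L:(np.array(L)+.5)/5.7-.5+[285,165]
S=lambda L:(np.array(L)+.5)/6-.5+[285,220]
loop=[(213,-39,26),(131,-39,26),(131,39,26),(213,39,26)]
hs=[(112,-35,36),(-112,-35,36),(-112,35,36),(112,35,36)]
bp=[(125,-50,8),(-125,-50,8),(-125,50,8),(125,50,8)]
tu=T([(65,297),(211,299),(205,438),(60,432),(245,306),(657,320),(653,445),(245,433),(222,289),(676,303),(672,482),(217,466)])
su=S([(277,62),(318,155),(185,187),(145,92),(327,178),(468,487),(333,517),(203,203)])
A=np.array(loop+hs+bp,float);B=np.array(loop+hs,float)
def f(q):
    # q: x,y,yaw,z offset, side px shift
    P=G(q,A)+[0,0,q[3]];Q=G(q,B)+[0,0,q[3]]
    return np.r_[(proj("top",P)-tu).ravel(),(proj("side",Q)-su).ravel()]
r=least_squares(f,[520,-90,1.57,0],loss="soft_l1");q=r.x
print(np.round(q,3));print(np.round(r.fun,1).reshape(-1,2).tolist())
np.save("gauge.npy",[q[0],q[1],q[2]])
rt=least_squares(lambda q:f(np.r_[q,0])[:24],q[:3]);rs=least_squares(lambda q:f(np.r_[q,0])[24:],q[:3]);print(rt.x,rs.x)
def inv(P):
    c,s=np.cos(q[2]),np.sin(q[2]);d=P[:2]-q[:2];return np.round([c*d[0]+s*d[1],-s*d[0]+c*d[1],P[2]],1)
for n,a,b in(("dog",T([621,375]),S([381,442])),("fin top",T([458,388]),S([313,290])),("fin c-y",T([460,350]),S([356,280])),("clip",T([467,278]),S([440,318]))):
    P,e=tri(a,b);print(n,inv(P),round(e,1))
for n,uv,z in(("tip",T([461,300]),42),("band",T([466,280]),39),("band",T([466,315]),39)):print(n,inv(atz("top",uv,z)))
E
```

```text
[ 571.909 -122.343    1.499   -1.486]
[[-0.3, -0.8], [0.3, -0.1], [0.2, 0.1], [-0.7, 0.1], [0.3, -0.5], [0.1, -0.1], [0.4, 0.2], [-0.6, -0.6], [0.5, -0.5], [-0.1, 0.2], [-0.0, 0.1], [-0.0, -0.4], [-0.3, 1.0], [0.4, 1.2], [-0.8, 0.8], [-0.8, 0.5], [-0.4, -0.8], [0.9, -0.7], [-0.4, -0.1], [-1.0, -0.5]]
[ 571.34402846 -122.27680249    1.50427434] [ 571.72156177 -123.42685224    1.4901759 ]
dog [-90.4   1.8  52.4] 3.5
fin top [-2.9 11.3 69.9] 5.1
fin c-y [-3.4 -9.7 70.7] 6.3
clip [ -7.7 -54.8  35.8] 2.5
tip [ -4.2 -39.9  42. ]
band [ -6.8 -51.7  39. ]
band [ -7.4 -32.3  39. ]
```

```bash
cat >> h.py <<'E'
from scipy.spatial.transform import Rotation as R
def go(gp,z,turn=True):
    """tool-frame shift (cm) and turn (deg) from now to gauge point gp at height z, tool y along gauge x"""
    q=np.load("gauge.npy"); o=env.get_obs(); R0=R.from_rotvec(o["orientation"])
    t=G(q,[[gp[0],gp[1],z]])[0]; d=R0.inv().apply(t-o["tcp_pos"])/10
    yg=np.array([np.cos(q[2]),np.sin(q[2]),0]);zt=np.array([0,0,-1.]);M=np.c_[np.cross(yg,zt),yg,zt]
    rv=np.degrees((R0.inv()*R.from_matrix(M)).as_rotvec())
    print("t",round(float(o["t"]),2),"target",np.round(t,1),"d",np.round(d,2),"turn",np.round(rv,2),"F",np.round(o["wrist_force"],1))
def where():
    q=np.load("gauge.npy"); o=env.get_obs(); d=np.array(o["tcp_pos"])[:2]-q[:2];c,s=np.cos(q[2]),np.sin(q[2])
    print("gauge",np.round([c*d[0]+s*d[1],-s*d[0]+c*d[1],o["tcp_pos"][2]],1))
E
python3 -c "
from h import *
go((41,5),150)"
```

```text
t 0.1 target [569.9 -81.1 150. ] d [-57.09 -55.18   8.14] turn [-9.000e-02 -1.000e-02 -1.124e+01] F [ 0.1 -0.7  0.6]
```

Call:
{"name": "step_arm", "arguments": {
  "rows": [
    {"dx": -2,"dy": -2,"az": -1},
    {"dx": -5,"dy": -5,"az": -2},
    {"dx": -8,"dy": -8,"az": -3},
    {"dx": -11,"dy": -11,"az": -4},
    {"dx": -14,"dy": -14,"az": -5},
    {"dx": -17,"dy": -17,"az": -6},
    {"dx": -20,"dy": -20,"az": -7},
    {"dx": -23,"dy": -23,"az": -8},
    {"dx": -26,"dy": -26,"az": -9},
    {"dx": -29,"dy": -29,"az": -10}
  ],
  "claw": 1
}}

```text
schema error: expected keys dx, dy, dz, ax, ay, az
```

```bash
python3 -c "
from h import *
go((41,5),150);where()"
```

```text
t 0.1 target [569.9 -81.1 150. ] d [-57.09 -55.18   8.14] turn [-9.000e-02 -1.000e-02 -1.124e+01] F [ 0.1 -0.7  0.6]
gauge [693.6 457.4 230.5]
```

Call:
{"name": "step_arm", "arguments": {
  "rows": [
    {"dx": -2,"dy": -2,"dz": 0,"ax": 0,"ay": 0,"az": -1},
    {"dx": -5,"dy": -5,"dz": 0,"ax": 0,"ay": 0,"az": -2},
    {"dx": -8,"dy": -8,"dz": 0,"ax": 0,"ay": 0,"az": -3},
    {"dx": -11,"dy": -11,"dz": 0,"ax": 0,"ay": 0,"az": -4},
    {"dx": -14,"dy": -14,"dz": 0,"ax": 0,"ay": 0,"az": -5},
    {"dx": -17,"dy": -17,"dz": 0,"ax": 0,"ay": 0,"az": -6},
    {"dx": -20,"dy": -20,"dz": 0,"ax": 0,"ay": 0,"az": -7},
    {"dx": -23,"dy": -23,"dz": 0,"ax": 0,"ay": 0,"az": -8},
    {"dx": -26,"dy": -26,"dz": 0,"ax": 0,"ay": 0,"az": -9},
    {"dx": -29,"dy": -29,"dz": 0,"ax": 0,"ay": 0,"az": -10}
  ],
  "claw": 1
}}

```text
t: 1.1
tcp_pos: [368.7, 244.6, 231.2]
orientation: [-0.145, -3.138, 0.0]
wrist_force: [1.6, -0.1, -0.7]
finger_gap: -0.3
finger_force: 0.0
```

```bash
python3 -c "
from h import *
go((41,5),150);where()"
```

```text
t 1.1 target [569.9 -81.1 150. ] d [-23.03 -30.57   8.12] turn [-0.01 -0.01 -1.19] F [ 1.6 -0.1 -0.7]
gauge [351.5 228.9 231.2]
```

Call:
{"name": "step_arm", "arguments": {
  "rows": [
    {"dx": -2,"dy": -3,"dz": 0,"ax": 0,"ay": 0,"az": -0.5},
    {"dx": -4.5,"dy": -6,"dz": 0,"ax": 0,"ay": 0,"az": -1.2},
    {"dx": -7,"dy": -9,"dz": 0,"ax": 0,"ay": 0,"az": -1.2},
    {"dx": -9.5,"dy": -12.5,"dz": 0,"ax": 0,"ay": 0,"az": -1.2},
    {"dx": -12,"dy": -16,"dz": 0.5,"ax": 0,"ay": 0,"az": -1.2},
    {"dx": -14.5,"dy": -19.5,"dz": 2,"ax": 0,"ay": 0,"az": -1.2},
    {"dx": -17,"dy": -23,"dz": 4,"ax": 0,"ay": 0,"az": -1.2},
    {"dx": -19.5,"dy": -26.5,"dz": 6,"ax": 0,"ay": 0,"az": -1.2},
    {"dx": -22,"dy": -29.5,"dz": 7.5,"ax": 0,"ay": 0,"az": -1.2},
    {"dx": -23,"dy": -30.6,"dz": 8.1,"ax": 0,"ay": 0,"az": -1.2}
  ]
}}

```text
t: 2.1
tcp_pos: [569.2, -84.2, 148.1]
orientation: [-0.121, -3.137, 0.003]
wrist_force: [-0.0, 1.1, -0.0]
finger_gap: 0.0
finger_force: 0.0
```

```bash
python3 -c "
from h import *
go((41,5),54);where()
t=imaging.read_camera('top');s=imaging.read_camera('side')
a=cv2.resize(t[165:270,285:425],(800,600),interpolation=2);b=cv2.resize(s[200:320,265:425],(800,600),interpolation=2)
cv2.imwrite('pics/m1.png',cv2.resize(np.vstack([a,b]),(400,600)))"
```

```text
t 2.1 target [569.9 -81.1  54. ] d [-0.07  0.34  9.41] turn [-0.11 -0.12 -0.31] F [-0.   1.1 -0. ]
gauge [ 37.8   5.5 148.1]
```

View pics/m1.png

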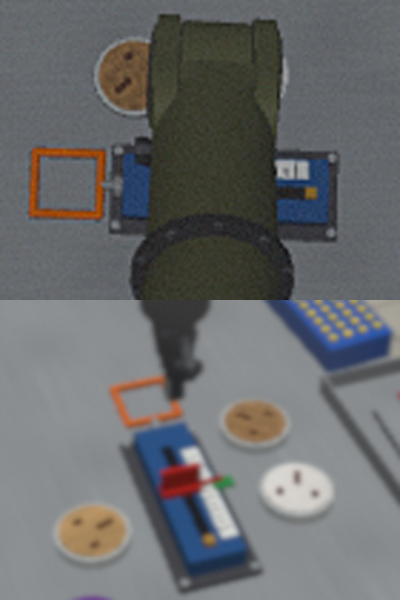

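The arm hides the gauge from the top camera. In the side view the pointer fin is free at (180,480) and the fingers are on its loop side, so I can lower them.

Call:
{"name": "step_arm", "arguments": {
  "rows": [
    {"dx": 0,"dy": 0.3,"dz": 2,"ax": 0,"ay": 0,"az": -0.3},
    {"dx": 0,"dy": 0.3,"dz": 5,"ax": 0,"ay": 0,"az": -0.3},
    {"dx": 0,"dy": 0.3,"dz": 7.5,"ax": 0,"ay": 0,"az": -0.3},
    {"dx": 0,"dy": 0.3,"dz": 9,"ax": 0,"ay": 0,"az": -0.3},
    {"dx": 0,"dy": 0.3,"dz": 9.3,"ax": 0,"ay": 0,"az": -0.3},
    {"dx": 0,"dy": 0.3,"dz": 9.3,"ax": 0,"ay": 0,"az": -0.3}
  ]
}}

```text
t: 2.8
tcp_pos: [568.8, -75.3, 57.7]
orientation: [-0.103, -3.14, -0.001]
wrist_force: [-0.2, 0.4, 0.4]
finger_gap: -0.0
finger_force: 0.0
```

```bash
python3 -c "
from h import *
go((-10,5),54);where()"
```

```text
t 2.8 target [ 566.2 -132.    54. ] d [-0.11 -5.67  0.37] turn [ 0.04 -0.02  0.35] F [-0.2  0.4  0.4]
gauge [46.7  6.5 57.7]
```

Call:
{"name": "step_arm", "arguments": {
  "rows": [
    {"dx": 0,"dy": -0.6,"dz": 0.3,"ax": 0,"ay": 0,"az": 0.3},
    {"dx": 0,"dy": -1.2,"dz": 0.3,"ax": 0,"ay": 0,"az": 0.3},
    {"dx": 0,"dy": -1.8,"dz": 0.3,"ax": 0,"ay": 0,"az": 0.3},
    {"dx": 0,"dy": -2.4,"dz": 0.3,"ax": 0,"ay": 0,"az": 0.3},
    {"dx": 0,"dy": -3,"dz": 0.3,"ax": 0,"ay": 0,"az": 0.3},
    {"dx": 0,"dy": -3.6,"dz": 0.3,"ax": 0,"ay": 0,"az": 0.3},
    {"dx": 0,"dy": -4.2,"dz": 0.3,"ax": 0,"ay": 0,"az": 0.3},
    {"dx": 0,"dy": -4.8,"dz": 0.3,"ax": 0,"ay": 0,"az": 0.3},
    {"dx": 0,"dy": -5.4,"dz": 0.3,"ax": 0,"ay": 0,"az": 0.3},
    {"dx": 0,"dy": -6,"dz": 0.3,"ax": 0,"ay": 0,"az": 0.3}
  ]
}}

```text
t: 3.8
tcp_pos: [565.1, -137.1, 54.3]
orientation: [0.113, 3.139, 0.0]
wrist_force: [-0.3, 0.9, 1.6]
finger_gap: -0.2
finger_force: 0.6
```

```bash
python3 -c "
from h import *
go((-55,5),54);where()"
```

```text
t 3.8 target [ 563.  -176.8   54. ] d [-0.08 -3.98  0.03] turn [ 0.    0.01 -0.04] F [-0.3  0.9  1.6]
gauge [-15.2   5.8  54.3]
```

Call:
{"name": "step_arm", "arguments": {
  "rows": [
    {"dx": 0,"dy": -0.5,"dz": 0,"ax": 0,"ay": 0,"az": 0},
    {"dx": 0,"dy": -1,"dz": 0,"ax": 0,"ay": 0,"az": 0},
    {"dx": 0,"dy": -1.5,"dz": 0,"ax": 0,"ay": 0,"az": 0},
    {"dx": 0,"dy": -2,"dz": 0,"ax": 0,"ay": 0,"az": 0},
    {"dx": 0,"dy": -2.4,"dz": 0,"ax": 0,"ay": 0,"az": 0},
    {"dx": 0,"dy": -2.7,"dz": 0,"ax": 0,"ay": 0,"az": 0},
    {"dx": 0,"dy": -3,"dz": 0,"ax": 0,"ay": 0,"az": 0},
    {"dx": 0,"dy": -3.3,"dz": 0,"ax": 0,"ay": 0,"az": 0},
    {"dx": 0,"dy": -3.5,"dz": 0,"ax": 0,"ay": 0,"az": 0},
    {"dx": 0,"dy": -3.7,"dz": 0,"ax": 0,"ay": 0,"az": 0}
  ]
}}

```text
t: 4.8
tcp_pos: [562.3, -173.7, 54.3]
orientation: [-0.114, -3.14, -0.0]
wrist_force: [1.4, 1.2, -0.0]
finger_gap: -0.2
finger_force: 0.6
```

Call:
{"name": "step_arm", "arguments": {
  "rows": [
    {"dx": 0,"dy": -0.1,"dz": 0,"ax": 0,"ay": 0,"az": 0},
    {"dx": 0,"dy": -0.2,"dz": 0,"ax": 0,"ay": 0,"az": 0},
    {"dx": 0,"dy": -0.3,"dz": 0,"ax": 0,"ay": 0,"az": 0},
    {"dx": 0,"dy": -0.4,"dz": 0,"ax": 0,"ay": 0,"az": 0}
  ]
}}

```text
t: 5.2
tcp_pos: [562.0, -177.5, 54.3]
orientation: [-0.113, -3.139, -0.0]
wrist_force: [1.4, 1.9, 0.5]
finger_gap: -0.3
finger_force: 0.6
```

```bash
python3 -c "
from h import *
go((-57,5),54);where()
s=imaging.read_camera('side')
crop(s,285,220,130,100,6,'pics/m2.png')"
```

```text
t 5.2 target [ 562.8 -178.8   54. ] d [-0.09 -0.13  0.03] turn [ 0.   -0.   -0.03] F [1.4 1.9 0.5]
gauge [-55.7   5.9  54.3]
```

View pics/m2.png

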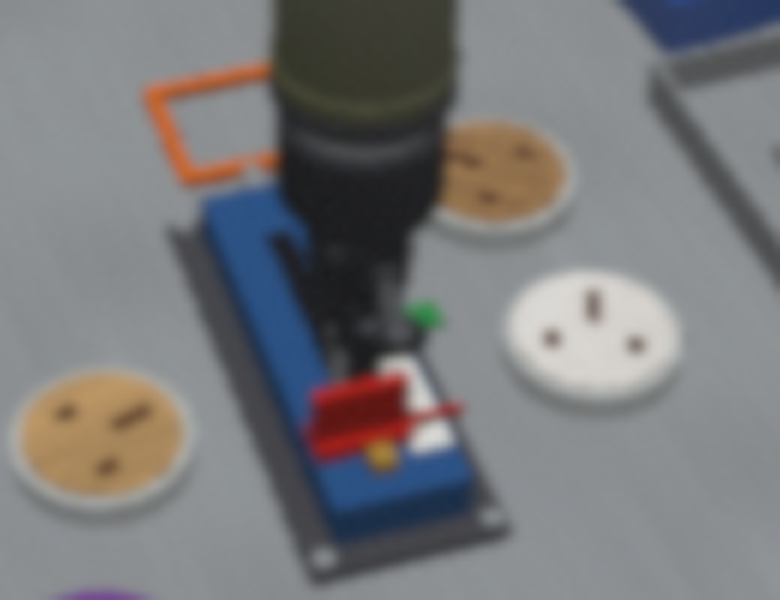

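The pointer has been pushed back almost to the dog, with the fin at (360,415). I'll keep nudging it until the stop shows up in the force.

Call:
{"name": "step_arm", "arguments": {
  "rows": [
    {"dx": 0,"dy": -0.05,"dz": 0,"ax": 0,"ay": 0,"az": 0},
    {"dx": 0,"dy": -0.1,"dz": 0,"ax": 0,"ay": 0,"az": 0},
    {"dx": 0,"dy": -0.15,"dz": 0,"ax": 0,"ay": 0,"az": 0},
    {"dx": 0,"dy": -0.2,"dz": 0,"ax": 0,"ay": 0,"az": 0}
  ]
}}

```text
t: 5.65
tcp_pos: [562.0, -178.3, 54.3]
orientation: [-0.112, -3.139, -0.002]
wrist_force: [0.7, 6.1, 0.8]
finger_gap: -0.0
finger_force: 3.2
```

Call:
{"name": "step_arm", "arguments": {
  "rows": [
    {"dx": 0,"dy": -0.05,"dz": 0,"ax": 0,"ay": 0,"az": 0},
    {"dx": 0,"dy": -0.1,"dz": 0,"ax": 0,"ay": 0,"az": 0},
    {"dx": 0,"dy": -0.15,"dz": 0,"ax": 0,"ay": 0,"az": 0},
    {"dx": 0,"dy": -0.2,"dz": 0,"ax": 0,"ay": 0,"az": 0}
  ]
}}

```text
t: 6.05
tcp_pos: [561.9, -178.5, 54.3]
orientation: [-0.11, -3.139, -0.005]
wrist_force: [1.1, 10.6, 3.1]
finger_gap: -0.1
finger_force: 5.2
```

Call:
{"name": "step_arm", "arguments": {
  "rows": [
    {"dx": 0,"dy": 0.8,"dz": 0,"ax": 0,"ay": 0,"az": 0},
    {"dx": 0,"dy": 2.5,"dz": -0.5,"ax": 0,"ay": 0,"az": 0},
    {"dx": 0,"dy": 4,"dz": -3,"ax": 0,"ay": 0,"az": 0},
    {"dx": 0,"dy": 6,"dz": -6,"ax": 0,"ay": 0,"az": 0},
    {"dx": 0,"dy": 10,"dz": -7,"ax": 0,"ay": 0,"az": 0},
    {"dx": -0.2,"dy": 14,"dz": -7,"ax": 0,"ay": 0,"az": 0},
    {"dx": -0.4,"dy": 18,"dz": -7,"ax": 0,"ay": 0,"az": 0},
    {"dx": -0.6,"dy": 21,"dz": -7,"ax": 0,"ay": 0,"az": 0},
    {"dx": -0.6,"dy": 22.5,"dz": -7,"ax": 0,"ay": 0,"az": 0},
    {"dx": -0.6,"dy": 23,"dz": -7,"ax": 0,"ay": 0,"az": 0}
  ]
}}

```text
t: 7.05
tcp_pos: [584.1, 49.3, 124.4]
orientation: [-0.109, -3.14, -0.0]
wrist_force: [-0.5, 0.2, -0.2]
finger_gap: -0.1
finger_force: 0.0
```

```bash
python3 -c "
from h import *
t=imaging.read_camera('top');s=imaging.read_camera('side');cv2.imwrite('pics/t3.png',t);cv2.imwrite('pics/s3.png',s)
go((176,0),12);where()
a=cv2.resize(t[200:250,320:410],(800,444),interpolation=2)
cv2.imwrite('pics/m3.png',a)"
```

```text
t 7.15 target [584.5  53.2  12. ] d [1.000e-02 6.500e-01 1.123e+01] turn [-0.06 -0.01 -0.05] F [ 0.1 -0.   0.2]
gauge [ 1.696e+02 -1.000e-01  1.243e+02]
```

View pics/m3.png

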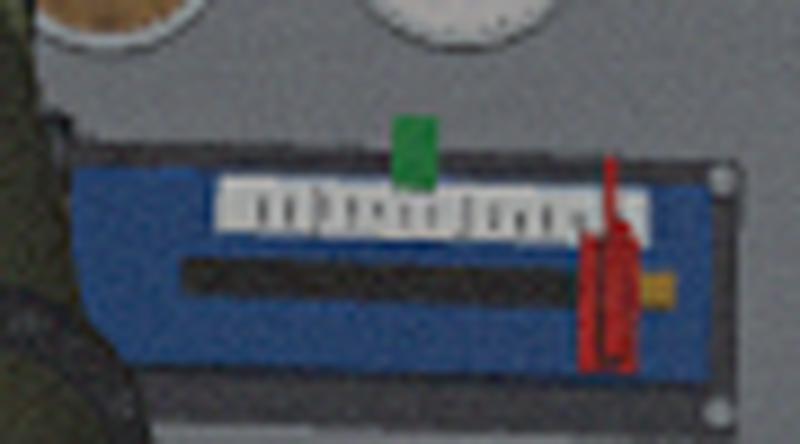

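The pointer tip is at (609,160), at zero, and the green band is centred at (414,152). Ticks are about 28.7 px apart per 10 mm, which puts the index near 68 mm.

```bash
python3 -c "
from h import *
q=np.load('gauge.npy');t=cv2.imread('pics/t3.png')
u=lambda x,y:((x+.5)/8.889-.5+320,(y+.5)/8.889-.5+200)
ax=np.array([np.cos(q[2]),np.sin(q[2])])
f=lambda uv,z:(atz('top',uv,z)[:2]-q[:2])@ax
# automatic sub-pixel: weighted greenness / redness
i=t.astype(float);g=np.clip(i[212:222,355:378,1]-i[212:222,355:378,[0,2]].max(2)-10,0,None)
yy,xx=np.mgrid[212:222,355:378];gu=((g*xx).sum()/g.sum(),(g*yy).sum()/g.sum())
r=np.clip(i[217:226,380:396,2]-i[217:226,380:396,:2].max(2)-20,0,None);yy,xx=np.mgrid[217:226,380:396];ru=((r*xx).sum()/r.sum(),(r*yy).sum()/r.sum())
print(gu,ru,f(gu,39),f(ru,42),f(u(414.5,152),39),f(u(609,160),42))"
```

```text
(np.float64(366.11811023622045), np.float64(216.5997375328084)) (np.float64(388.397212543554), np.float64(221.7665505226481)) -6.373992731345991 -75.39283572490048 -6.592435285694865 -74.05589184370339
```

Call:
{"name": "step_arm", "arguments": {
  "rows": [
    {"dx": 0,"dy": 0.2,"dz": 2,"ax": 0,"ay": 0,"az": 0},
    {"dx": 0,"dy": 0.4,"dz": 5,"ax": 0,"ay": 0,"az": 0},
    {"dx": 0,"dy": 0.6,"dz": 7.5,"ax": 0,"ay": 0,"az": 0},
    {"dx": 0,"dy": 0.6,"dz": 9.5,"ax": 0,"ay": 0,"az": 0},
    {"dx": 0,"dy": 0.6,"dz": 10.7,"ax": 0,"ay": 0,"az": 0},
    {"dx": 0,"dy": 0.6,"dz": 11,"ax": 0,"ay": 0,"az": 0},
    {"dx": 0,"dy": 0.6,"dz": 11,"ax": 0,"ay": 0,"az": 0}
  ]
}}

```text
t: 7.85
tcp_pos: [584.9, 52.2, 14.4]
orientation: [-0.116, -3.139, 0.001]
wrist_force: [0.6, 0.7, 0.2]
finger_gap: -0.0
finger_force: 0.0
```

```bash
python3 -c "
from h import *
go((203-14.3,0),13);where()
s=imaging.read_camera('side');crop(s,275,190,130,100,6,'pics/m4.png')"
```

```text
t 7.85 target [585.4  65.9  13. ] d [0.05 1.37 0.14] turn [-0.03 -0.   -0.12] F [0.6 0.7 0.2]
gauge [175.   -0.5  14.4]
```

View pics/m4.png

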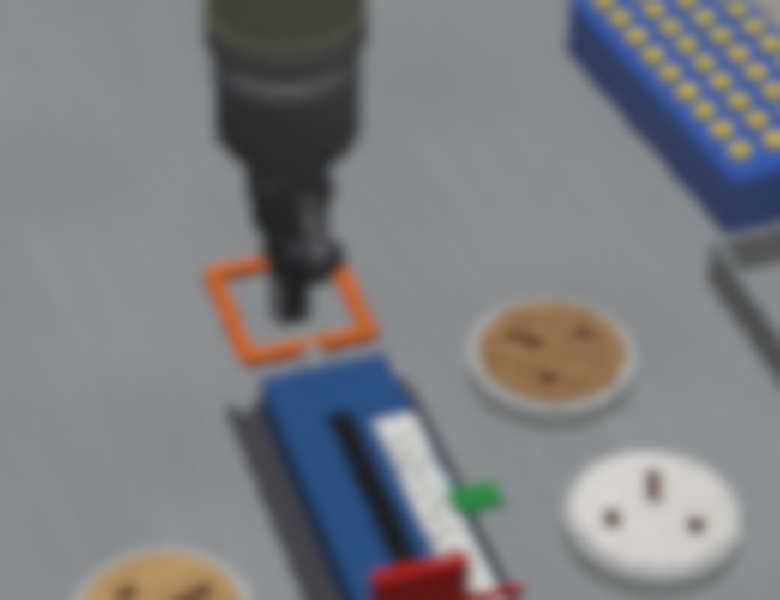

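The fingers are inside the loop at (290,305), so I can pull.

Call:
{"name": "step_arm", "arguments": {
  "rows": [
    {"dx": 0,"dy": 0.5,"dz": 0.1,"ax": 0,"ay": 0,"az": 0},
    {"dx": 0,"dy": 1,"dz": 0.1,"ax": 0,"ay": 0,"az": 0},
    {"dx": 0,"dy": 1.4,"dz": 0.1,"ax": 0,"ay": 0,"az": 0},
    {"dx": 0,"dy": 1.8,"dz": 0.1,"ax": 0,"ay": 0,"az": 0},
    {"dx": 0,"dy": 2.2,"dz": 0.1,"ax": 0,"ay": 0,"az": 0},
    {"dx": 0,"dy": 2.6,"dz": 0.1,"ax": 0,"ay": 0,"az": 0},
    {"dx": 0,"dy": 3,"dz": 0.1,"ax": 0,"ay": 0,"az": 0},
    {"dx": 0,"dy": 3.4,"dz": 0.1,"ax": 0,"ay": 0,"az": 0},
    {"dx": 0,"dy": 3.8,"dz": 0.1,"ax": 0,"ay": 0,"az": 0},
    {"dx": 0,"dy": 4.2,"dz": 0.1,"ax": 0,"ay": 0,"az": 0}
  ]
}}

```text
t: 8.9
tcp_pos: [587.9, 94.9, 13.4]
orientation: [0.114, 3.139, -0.001]
wrist_force: [-0.8, -6.4, 5.1]
finger_gap: 0.1
finger_force: 3.0
```

Call:
{"name": "step_arm", "arguments": {
  "rows": [
    {"dx": 0,"dy": 0.4,"dz": 0,"ax": 0,"ay": 0,"az": 0},
    {"dx": 0,"dy": 0.8,"dz": 0,"ax": 0,"ay": 0,"az": 0},
    {"dx": 0,"dy": 1.2,"dz": 0,"ax": 0,"ay": 0,"az": 0},
    {"dx": 0,"dy": 1.6,"dz": 0,"ax": 0,"ay": 0,"az": 0},
    {"dx": 0,"dy": 2,"dz": 0,"ax": 0,"ay": 0,"az": 0},
    {"dx": 0,"dy": 2.3,"dz": 0,"ax": 0,"ay": 0,"az": 0},
    {"dx": 0,"dy": 2.5,"dz": 0,"ax": 0,"ay": 0,"az": 0},
    {"dx": 0,"dy": 2.7,"dz": 0,"ax": 0,"ay": 0,"az": 0},
    {"dx": 0,"dy": 2.8,"dz": 0,"ax": 0,"ay": 0,"az": 0}
  ]
}}

```text
t: 9.8
tcp_pos: [589.7, 121.9, 13.4]
orientation: [-0.115, -3.139, 0.003]
wrist_force: [-1.6, -7.1, 4.7]
finger_gap: -0.2
finger_force: 4.0
```

```bash
python3 -c "
from h import *
go((256.5,0),13);where()
t=imaging.read_camera('top');cv2.imwrite('pics/t5.png',t)
i=t.astype(float);g=i[:,:,2]-i[:,:,:2].max(2)-20
r=np.clip(g[210:240,340:400],0,None);print(r.sum(0).round().tolist())"
```

```text
t 9.8 target [590.3 133.5  13. ] d [0.03 1.16 0.03] turn [-0.1  -0.02 -0.1 ] F [-1.6 -7.1  4.7]
gauge [244.9  -0.3  13.4]
[0.0, 0.0, 0.0, 0.0, 0.0, 0.0, 0.0, 0.0, 0.0, 0.0, 0.0, 0.0, 0.0, 0.0, 0.0, 0.0, 0.0, 0.0, 0.0, 0.0, 0.0, 0.0, 0.0, 0.0, 0.0, 0.0, 0.0, 1.0, 1104.0, 865.0, 640.0, 1761.0, 1188.0, 1227.0, 149.0, 21.0, 30.0, 54.0, 0.0, 0.0, 0.0, 0.0, 0.0, 0.0, 0.0, 0.0, 0.0, 0.0, 0.0, 0.0, 0.0, 0.0, 0.0, 0.0, 0.0, 0.0, 0.0, 0.0, 0.0, 0.0]
```

Call:
{"name": "step_arm", "arguments": {
  "rows": [
    {"dx": 0,"dy": 0.2,"dz": 0,"ax": 0,"ay": 0,"az": 0},
    {"dx": 0,"dy": 0.4,"dz": 0,"ax": 0,"ay": 0,"az": 0},
    {"dx": 0,"dy": 0.6,"dz": 0,"ax": 0,"ay": 0,"az": 0},
    {"dx": 0,"dy": 0.8,"dz": 0,"ax": 0,"ay": 0,"az": 0},
    {"dx": 0,"dy": 1,"dz": 0,"ax": 0,"ay": 0,"az": 0},
    {"dx": 0,"dy": 1.1,"dz": 0,"ax": 0,"ay": 0,"az": 0},
    {"dx": 0,"dy": 1.1,"dz": 0,"ax": 0,"ay": 0,"az": 0}
  ]
}}

```text
t: 10.55
tcp_pos: [590.4, 132.6, 13.4]
orientation: [-0.115, -3.139, 0.003]
wrist_force: [-1.4, -8.0, 5.6]
finger_gap: -0.1
finger_force: 3.9
```

```bash
python3 -c "
from h import *
go((256.5,0),13);where()
t=imaging.read_camera('top');cv2.imwrite('pics/t6.png',t)
cv2.imwrite('pics/m6.png',cv2.resize(t[200:250,320:410],(800,444),interpolation=2))"
```

```text
t 10.55 target [590.3 133.5  13. ] d [0.02 0.09 0.03] turn [-0.12 -0.03 -0.1 ] F [-1.4 -8.   5.6]
gauge [ 2.556e+02 -2.000e-01  1.340e+01]
```

View pics/m6.png

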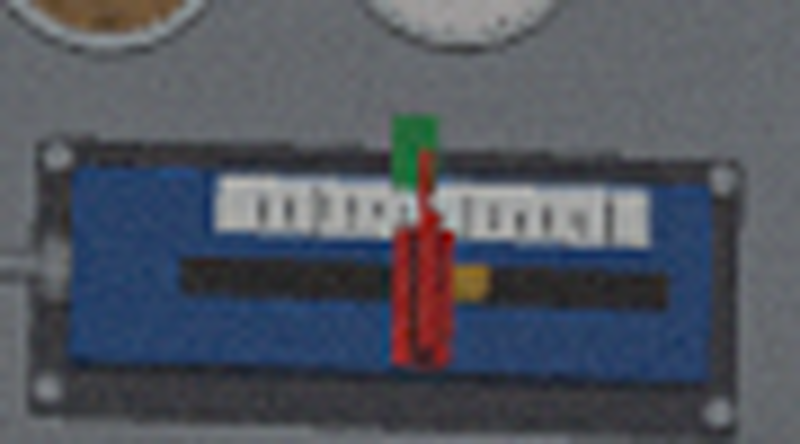

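The tip is at x≈426 and the band spans 391–437 with its centre at 414, so the tip is about 4 mm short of centre. I'll advance 3.5 mm and then hold.

Call:
{"name": "step_arm", "arguments": {
  "rows": [
    {"dx": 0,"dy": 0.1,"dz": 0,"ax": 0,"ay": 0,"az": 0},
    {"dx": 0,"dy": 0.2,"dz": 0,"ax": 0,"ay": 0,"az": 0},
    {"dx": 0,"dy": 0.3,"dz": 0,"ax": 0,"ay": 0,"az": 0},
    {"dx": 0,"dy": 0.35,"dz": 0,"ax": 0,"ay": 0,"az": 0},
    {"dx": 0,"dy": 0.35,"dz": 0,"ax": 0,"ay": 0,"az": 0},
    {"dx": 0,"dy": 0.35,"dz": 0,"ax": 0,"ay": 0,"az": 0},
    {"dx": 0,"dy": 0.35,"dz": 0,"ax": 0,"ay": 0,"az": 0},
    {"dx": 0,"dy": 0.35,"dz": 0,"ax": 0,"ay": 0,"az": 0},
    {"dx": 0,"dy": 0.35,"dz": 0,"ax": 0,"ay": 0,"az": 0},
    {"dx": 0,"dy": 0.35,"dz": 0,"ax": 0,"ay": 0,"az": 0}
  ]
}}

```text
t: 11.6
tcp_pos: [590.7, 135.8, 13.4]
orientation: [-0.116, -3.139, 0.004]
wrist_force: [-0.7, -7.3, 5.1]
finger_gap: -0.1
finger_force: 4.3
```

Call:
{"name": "step_arm", "arguments": {
  "rows": [
    {"dx": 0,"dy": 0,"dz": 0,"ax": 0,"ay": 0,"az": 0},
    {"dx": 0,"dy": 0,"dz": 0,"ax": 0,"ay": 0,"az": 0},
    {"dx": 0,"dy": 0,"dz": 0,"ax": 0,"ay": 0,"az": 0},
    {"dx": 0,"dy": 0,"dz": 0,"ax": 0,"ay": 0,"az": 0},
    {"dx": 0,"dy": 0,"dz": 0,"ax": 0,"ay": 0,"az": 0},
    {"dx": 0,"dy": 0,"dz": 0,"ax": 0,"ay": 0,"az": 0},
    {"dx": 0,"dy": 0,"dz": 0,"ax": 0,"ay": 0,"az": 0},
    {"dx": 0,"dy": 0,"dz": 0,"ax": 0,"ay": 0,"az": 0},
    {"dx": 0,"dy": 0,"dz": 0,"ax": 0,"ay": 0,"az": 0},
    {"dx": 0,"dy": 0,"dz": 0,"ax": 0,"ay": 0,"az": 0}
  ]
}}

```text
t: 12.6
tcp_pos: [590.6, 135.8, 13.4]
orientation: [-0.116, -3.139, 0.004]
wrist_force: [-1.2, -8.6, 5.4]
finger_gap: 0.6
finger_force: 4.3
```

```bash
python3 -c "
from h import *
where()
t=imaging.read_camera('top')
i=t.astype(float);i3=cv2.imread('pics/t3.png').astype(float);i6=cv2.imread('pics/t6.png').astype(float)
def red(i,rows):
    g=np.clip((i[:,:,2]-i[:,:,:2].max(2)-20)[rows[0]:rows[1],355:400],0,None);return (g.sum(0)*np.arange(355,400)).sum()/g.sum()
def gr(i):
    g=np.clip((i[:,:,1]-i[:,:,[0,2]].max(2)-10)[212:217,355:380],0,None);return (g.sum(0)*np.arange(355,380)).sum()/g.sum()
for a in(i3,i6,i):print(red(a,(226,240)),red(a,(218,224)),gr(a))
cv2.imwrite('pics/m7.png',cv2.resize(t[200:250,320:410],(800,444),interpolation=2))"
```

```text
gauge [ 2.588e+02 -2.000e-01  1.340e+01]
387.9831209664074 388.1293900184843 366.1054054054054
367.12829112862653 367.2013274336283 366.1307471264368
366.0528967254408 366.23014256619143 366.15104895104895
```

View pics/m7.png

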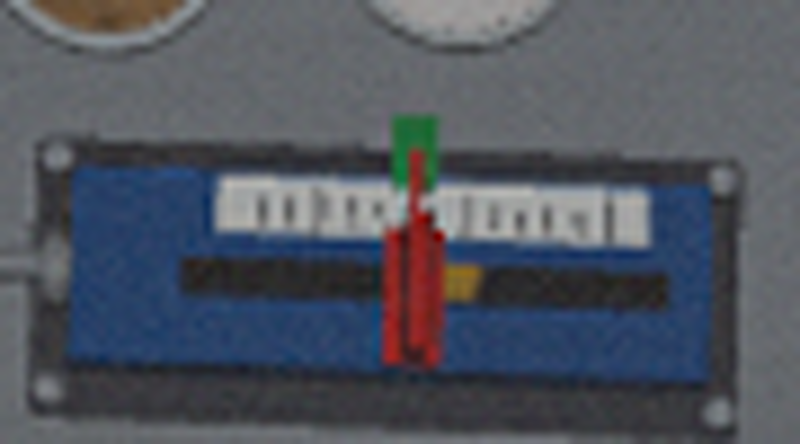

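The tip at (415,155) is centred in the band. It has been held for over a second, so I'll ease the loop back slowly.

Call:
{"name": "step_arm", "arguments": {
  "rows": [
    {"dx": 0,"dy": 0,"dz": 0,"ax": 0,"ay": 0,"az": 0},
    {"dx": 0,"dy": 0,"dz": 0,"ax": 0,"ay": 0,"az": 0},
    {"dx": 0,"dy": 0,"dz": 0,"ax": 0,"ay": 0,"az": 0},
    {"dx": 0,"dy": -0.1,"dz": 0,"ax": 0,"ay": 0,"az": 0},
    {"dx": 0,"dy": -0.3,"dz": 0,"ax": 0,"ay": 0,"az": 0},
    {"dx": 0,"dy": -0.5,"dz": 0,"ax": 0,"ay": 0,"az": 0},
    {"dx": 0,"dy": -0.7,"dz": 0,"ax": 0,"ay": 0,"az": 0},
    {"dx": 0,"dy": -0.9,"dz": 0,"ax": 0,"ay": 0,"az": 0},
    {"dx": 0,"dy": -1.1,"dz": 0,"ax": 0,"ay": 0,"az": 0},
    {"dx": 0,"dy": -1.3,"dz": 0,"ax": 0,"ay": 0,"az": 0}
  ]
}}

```text
t: 13.65
tcp_pos: [589.9, 123.8, 13.4]
orientation: [-0.115, -3.139, 0.002]
wrist_force: [-0.7, -6.7, 4.5]
finger_gap: -0.2
finger_force: 3.1
```

Call:
{"name": "step_arm", "arguments": {
  "rows": [
    {"dx": 0,"dy": -0.2,"dz": 0,"ax": 0,"ay": 0,"az": 0},
    {"dx": 0,"dy": -0.4,"dz": 0,"ax": 0,"ay": 0,"az": 0},
    {"dx": 0,"dy": -0.6,"dz": 0,"ax": 0,"ay": 0,"az": 0},
    {"dx": 0,"dy": -0.8,"dz": 0,"ax": 0,"ay": 0,"az": 0},
    {"dx": 0,"dy": -1,"dz": 0,"ax": 0,"ay": 0,"az": 0},
    {"dx": 0,"dy": -1.2,"dz": 0,"ax": 0,"ay": 0,"az": 0},
    {"dx": 0,"dy": -1.4,"dz": 0,"ax": 0,"ay": 0,"az": 0},
    {"dx": 0,"dy": -1.6,"dz": 0,"ax": 0,"ay": 0,"az": 0},
    {"dx": 0,"dy": -1.8,"dz": 0,"ax": 0,"ay": 0,"az": 0},
    {"dx": 0,"dy": -2,"dz": 0,"ax": 0,"ay": 0,"az": 0}
  ]
}}

```text
t: 14.65
tcp_pos: [588.6, 104.6, 13.3]
orientation: [0.114, 3.139, -0.0]
wrist_force: [0.3, -4.1, 3.8]
finger_gap: 0.0
finger_force: 2.4
```

Call:
{"name": "step_arm", "arguments": {
  "rows": [
    {"dx": 0,"dy": -0.2,"dz": 0,"ax": 0,"ay": 0,"az": 0},
    {"dx": 0,"dy": -0.4,"dz": 0,"ax": 0,"ay": 0,"az": 0},
    {"dx": 0,"dy": -0.6,"dz": 0,"ax": 0,"ay": 0,"az": 0},
    {"dx": 0,"dy": -0.8,"dz": 0,"ax": 0,"ay": 0,"az": 0},
    {"dx": 0,"dy": -1,"dz": 0,"ax": 0,"ay": 0,"az": 0},
    {"dx": 0,"dy": -1.2,"dz": 0,"ax": 0,"ay": 0,"az": 0},
    {"dx": 0,"dy": -1.4,"dz": 0,"ax": 0,"ay": 0,"az": 0},
    {"dx": 0,"dy": -1.6,"dz": 0,"ax": 0,"ay": 0,"az": 0},
    {"dx": 0,"dy": -1.8,"dz": 0,"ax": 0,"ay": 0,"az": 0},
    {"dx": 0,"dy": -2,"dz": 0,"ax": 0,"ay": 0,"az": 0}
  ]
}}

```text
t: 15.65
tcp_pos: [587.2, 84.8, 13.3]
orientation: [0.114, 3.139, 0.0]
wrist_force: [1.1, -3.3, 2.6]
finger_gap: 0.3
finger_force: 1.6
```

Call:
{"name": "step_arm", "arguments": {
  "rows": [
    {"dx": 0,"dy": -0.2,"dz": 0,"ax": 0,"ay": 0,"az": 0},
    {"dx": 0,"dy": -0.4,"dz": 0,"ax": 0,"ay": 0,"az": 0},
    {"dx": 0,"dy": -0.6,"dz": 0,"ax": 0,"ay": 0,"az": 0},
    {"dx": 0,"dy": -0.7,"dz": 0,"ax": 0,"ay": 0,"az": 0},
    {"dx": 0,"dy": -0.8,"dz": 0,"ax": 0,"ay": 0,"az": 0},
    {"dx": 0,"dy": -0.9,"dz": 0,"ax": 0,"ay": 0,"az": 0},
    {"dx": 0,"dy": -1,"dz": 0,"ax": 0,"ay": 0,"az": 0},
    {"dx": 0,"dy": -1.1,"dz": 0,"ax": 0,"ay": 0,"az": 0},
    {"dx": 0,"dy": -1.2,"dz": 0,"ax": 0,"ay": 0,"az": 0},
    {"dx": 0,"dy": -1.3,"dz": 0,"ax": 0,"ay": 0,"az": 0}
  ]
}}

```text
t: 16.65
tcp_pos: [586.1, 71.9, 13.2]
orientation: [-0.113, -3.139, -0.0]
wrist_force: [2.6, -3.3, 0.7]
finger_gap: 0.1
finger_force: 1.1
```

```bash
python3 -c "
from h import *
where();print(env.get_obs()['wrist_force'])"
```

```text
gauge [194.7  -0.3  13.2]
[ 2.58948923 -3.33443134  0.6555188 ]
```

Call:
{"name": "step_arm", "arguments": {
  "rows": [
    {"dx": 0,"dy": -0.1,"dz": 0,"ax": 0,"ay": 0,"az": 0},
    {"dx": 0,"dy": -0.2,"dz": 0,"ax": 0,"ay": 0,"az": 0},
    {"dx": 0,"dy": -0.3,"dz": 0,"ax": 0,"ay": 0,"az": 0},
    {"dx": 0,"dy": -0.4,"dz": 0,"ax": 0,"ay": 0,"az": 0},
    {"dx": 0,"dy": -0.5,"dz": 0,"ax": 0,"ay": 0,"az": 0},
    {"dx": 0,"dy": -0.6,"dz": 0,"ax": 0,"ay": 0,"az": 0},
    {"dx": 0,"dy": -0.7,"dz": 0,"ax": 0,"ay": 0,"az": 0},
    {"dx": 0,"dy": -0.8,"dz": 0,"ax": 0,"ay": 0,"az": 0},
    {"dx": 0,"dy": -0.9,"dz": 0,"ax": 0,"ay": 0,"az": 0},
    {"dx": 0,"dy": -1,"dz": 0,"ax": 0,"ay": 0,"az": 0}
  ]
}}

```text
t: 17.65
tcp_pos: [585.3, 61.8, 13.3]
orientation: [-0.114, -3.139, -0.0]
wrist_force: [0.8, 0.5, -0.5]
finger_gap: 0.3
finger_force: 0.0
```

Call:
{"name": "step_arm", "arguments": {
  "rows": [
    {"dx": 0,"dy": -0.15,"dz": 0,"ax": 0,"ay": 0,"az": 0},
    {"dx": 0,"dy": -0.3,"dz": 0,"ax": 0,"ay": 0,"az": 0},
    {"dx": 0,"dy": -0.45,"dz": 0,"ax": 0,"ay": 0,"az": 0},
    {"dx": 0,"dy": -0.6,"dz": 0,"ax": 0,"ay": 0,"az": 0},
    {"dx": 0,"dy": -0.7,"dz": 0,"ax": 0,"ay": 0,"az": 0},
    {"dx": 0,"dy": -0.8,"dz": 0,"ax": 0,"ay": 0,"az": 0},
    {"dx": 0,"dy": -0.8,"dz": 0,"ax": 0,"ay": 0,"az": 0},
    {"dx": 0,"dy": -0.8,"dz": 0,"ax": 0,"ay": 0,"az": 0}
  ]
}}

```text
t: 18.45
tcp_pos: [584.9, 53.9, 13.3]
orientation: [0.114, 3.139, 0.0]
wrist_force: [0.7, 0.4, -0.9]
finger_gap: -0.1
finger_force: 0.0
```

```bash
python3 -c "
from h import *
where();print(env.get_obs()['wrist_force'])"
```

```text
gauge [176.7  -0.3  13.3]
[ 0.68045508  0.44761645 -0.918668  ]
```

Call:
{"name": "step_arm", "arguments": {
  "rows": [
    {"dx": 0,"dy": -0.3,"dz": -0.5,"ax": 0,"ay": 0,"az": 0},
    {"dx": 0,"dy": -0.3,"dz": -2,"ax": 0,"ay": 0,"az": 0},
    {"dx": 0,"dy": -0.3,"dz": -4,"ax": 0,"ay": 0,"az": 0},
    {"dx": 0,"dy": -0.3,"dz": -7,"ax": 0,"ay": 0,"az": 0},
    {"dx": 0,"dy": -0.3,"dz": -10,"ax": 0,"ay": 0,"az": 0},
    {"dx": 2,"dy": 1,"dz": -14,"ax": 0,"ay": 0,"az": 0},
    {"dx": 4,"dy": 4,"dz": -17,"ax": 0,"ay": 0,"az": 0},
    {"dx": 6,"dy": 8,"dz": -18,"ax": 0,"ay": 0,"az": 0},
    {"dx": 8,"dy": 12,"dz": -18,"ax": 0,"ay": 0,"az": 0},
    {"dx": 9,"dy": 14,"dz": -18,"ax": 0,"ay": 0,"az": 0}
  ]
}}

```text
t: 19.45
tcp_pos: [503.4, 204.2, 194.5]
orientation: [0.107, 3.139, 0.004]
wrist_force: [0.7, 0.2, 0.1]
finger_gap: 0.3
finger_force: 0.0
```

Call:
{"name": "step_arm", "arguments": {
  "rows": [
    {"dx": 0,"dy": 0,"dz": 0,"ax": 0,"ay": 0,"az": 0},
    {"dx": 0,"dy": 0,"dz": 0,"ax": 0,"ay": 0,"az": 0},
    {"dx": 0,"dy": 0,"dz": 0,"ax": 0,"ay": 0,"az": 0},
    {"dx": 0,"dy": 0,"dz": 0,"ax": 0,"ay": 0,"az": 0}
  ]
}}

```text
t: 19.85
tcp_pos: [505.8, 198.4, 193.2]
orientation: [0.118, 3.139, -0.001]
wrist_force: [-0.4, 0.1, 0.9]
finger_gap: -0.0
finger_force: 0.0
```

```bash
python3 -c "
from h import *
t=imaging.read_camera('top');crop(t,285,165,140,105,5.7,'pics/m8.png')"
```

```text
(no output)
```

View pics/m8.png

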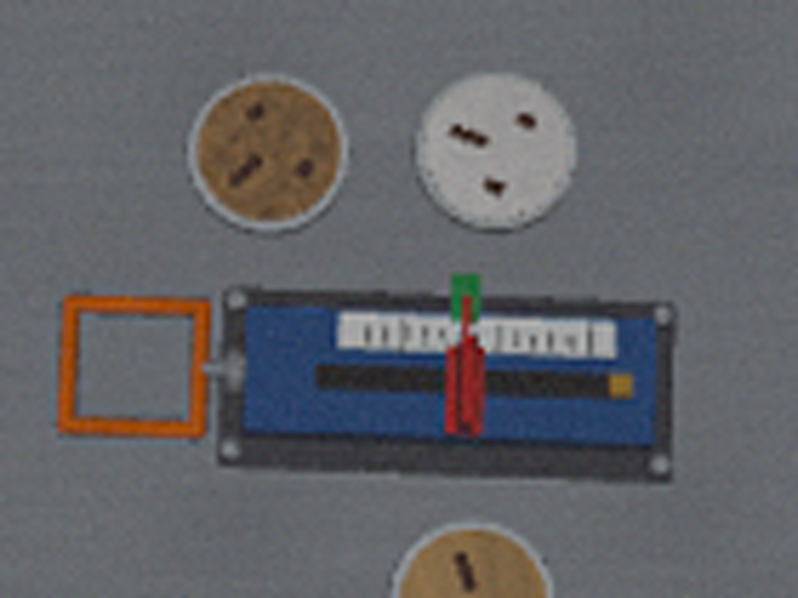

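The loop at (135,367) and the dog at (621,385) are back home. The pointer tip at (466,300) stands in the green band, and the dishes haven't moved.

```bash
python3 -c "
from rig import env
print(env.close_job())"
```

```text
the job is handed in; nothing more can be done
None
```

The gauge check is done and handed in: I zeroed the red pointer, drew it to the middle of the green band, held it there for over a second, and eased the loop home, leaving the pointer in the band with the green index and nearby dishes unmoved.

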